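# Demould plaster stamps onto drying plates

## Robot

A 6-joint arm with a two-finger parallel gripper is mounted at the origin on a cart in front of the work surface, level with it; the furniture and walls round the work are solid. World frame = base frame: x ahead of the robot, y to its left, z up, the work surface at z = 0. Lengths are in m, angles in degrees, forces in N, time in s.
With the tool pointing down it reaches from about 0.375 to 0.75 m from the base axis. Payload 9 kg.
Tool frame: the origin (TCP) lies where the fingers leave the gripper's body, on its centre line; the fingertips stand 73 mm ahead of it and the grasp point (between the pads) lies 54 mm ahead of it (robot.tip_reach is the distance from the TCP to the fingertips, in m); z points along the fingers, y is the line along which they close (so a half turn about z gives the same grasp; the last joint's range is limited). The gripper opens to 85 mm and grips with 20 to 120 N. Pads are 22 mm wide; open, the fingers measure 114 mm over their backs; the gripper's body (76 mm by 85 mm) begins 54 mm behind the grasp point. The pads swing forward as they close: fully open they stand 13 mm farther back than shut.
Start: joints at [-81.572, 5.964, 5.575, 89.605, 0, 77.527], TCP at [0.214, -0.561, 0.304] pointing down, gripper open.
Joint ranges: [-171.21, 171.21], [-48.23, 106.86], [-62.78, 66.21], [-105.2, 120.99], [-86.42, 89.51], [-180, 180]. Speed limits (degrees/s): [127.2, 127.2, 147.25, 180, 180, 180].

## Interface

Orientations are given as [roll, pitch, yaw] about the fixed x, y, z axes, in that order (R = Rz(yaw) Ry(pitch) Rx(roll)).
In Python, from plant import robot gives the robot as it stands. Calls block until the motion is done:
- robot.move_pose(position, orientation): joint-space move of the TCP to a pose.
- robot.line_to(position, vel=0.15, rotation=None, guard=None): straight line of the TCP; rotation=None keeps the orientation; vel is the mean speed in m/s. With guard (N) it stops when the force on the tool has changed by that much, and returns True; else False.
- robot.goto_joints(angles): joint-space move.
- robot.set_gripper(opening): finger opening in m; the grip force is fixed at half the most; returns when the fingers have stopped.
- robot.pause(seconds).
- robot.ik(position, orientation): joint angles nearest the present ones, or None.
- robot.observe(): the state.
- robot.grab_frame(name): name is "scene" or "top" or "wrist"; returns the picture (400x640x3 uint8, blue, green, red); there is no depth.
- robot.get_calibration(name): a dict with "vertical_fov" (degrees; the focal length in pixels is half the picture's height over the tangent of half this angle, whatever the lens; pixels are square), "cx", "cy" (the principal point, pixels), "k1" (the pictures are not rectified: a ray, as slopes to the right and down, at radius r is drawn at 1 + k1 r^2 times it, then the intrinsics apply), "rvec" (rotation vector, rad) and "tvec" (3), from world to camera coordinates, as OpenCV has them. Camera axes: x right, y down, z forward; pixel columns grow to the right and rows downward; lengths in m; the calibration is good to about 2 mm. A picture is of the moment at which its call begins: read the wrist's pose just before it. get_calibration takes no time and is no camera call; for the wrist camera it gives the pose at the moment of the call.
A pose or a line that the arm cannot do raises robot.IKError and nothing moves.
- robot.job_done(): hands the job in; it is judged then, once.
The state is a dict: "time": time; "q": joint angles; "qvel": joint speeds; "joint_torque": joint torques, N m; "tool_pos": TCP position; "tcp_rot": TCP orientation; "ft_force": force on the tool from outside, world axes, zero at the start; "torque": the same for the moment, N m; "gripper_width": finger opening in m; "gripper_force": force on a finger pad.
Only numpy, scipy, OpenCV 4.12 (cv2) and the standard library are available. Lean on these libraries where they do the work, as an engineer would, in place of code of your own. Each camera call takes 0.05 s, during which the arm holds its last target. There are 200 camera calls.

## Task

Empty the casting mould: take every plaster stamp out of it and stand each one, handle up and centred, on a drying plate of its own. Draw the plates one at a time off the top of the spring dispenser and lay them flat inside the wooden drying tray; take only as many as there are stamps and leave the rest in the dispenser. Leave the black jar at the back standing where it is.

Things in the scene. Friction and masses are not known exactly. Their poses are not given: they have to be found in the camera images.
- tray: Drying tray, fixed: a shallow wooden tray, 212 mm (own x) by 252 mm (own y) outside, inner floor 200 x 240 mm lying 8 mm above the bench, rim 6 mm wide rising to 14 mm above the bench. Origin: centre of the underside, at bench height. Empty at the start; four plates fit two by two, with their long sides along the tray's y.
- dispenser: Spring plate dispenser, fixed: base 96 (own x) by 132 mm (own y); an upright cheek 44 mm wide beyond each short end of the plates and four 8 mm corner rods at x +-38, y +-38 mm, all reaching 103 mm above the bench. The long sides of the stack are open over the middle 68 mm, for a finger each side. Plates lie along its axes. Origin: centre of the underside, on the bench.
- platform (a joint): Height (m) of the sprung platform under the stack: 0 with five plates, 0.016 more for each plate taken (0.08 when empty); its top is 26 mm above the bench at 0. The soft spring (49 N/m) lifts the stack by a plate's thickness when one is taken, so the top face of the top plate always comes to rest 106 mm above the bench, 3 mm above the cheeks and rods.
- mould: Aluminium casting mould, fixed: a block 138 x 138 mm, 26 mm high, with four round cavities 55 mm wide and 18 mm deep in its top, centred at x +-34, y +-34 mm of its frame. Origin: centre of the underside, at bench height.
- stamp_1: White plaster printing stamp, one of four alike (three or four are present; absent ones read None): round base 52 mm across and 24 mm high, with a bar handle on top, 16 mm thick (along its own x), 46 mm long (along its own y), from 24 to 60 mm above the underside. 0.12 kg. Origin: centre of the underside, z up. Starts loose in a mould cavity, origin 8 mm above the bench.
- stamp_2: Plaster stamp, the same as stamp_1, in another cavity.
- stamp_3: Plaster stamp, the same as stamp_1, in another cavity.
- stamp_4: Plaster stamp, the same as stamp_1, in another cavity.
- plate_1: Plywood drying plate, one of five alike, 64 mm (own x) by 96 mm (own y) by 16 mm thick, 0.08 kg; origin: centre of the underside, z up. All five start stacked in the dispenser; plate_1 is the top one, plate_5 the bottom one.
- plate_2: Drying plate, the same as plate_1.
- plate_3: Drying plate, the same as plate_1.
- plate_4: Drying plate, the same as plate_1.
- plate_5: Drying plate, the same as plate_1.
- black_jar: Bystander: black powder jar, 69 mm across, 90 mm high, loose; must stay where it stands. Origin: centre of the underside.
Mind the look-alikes: they are no part of the job. Leave any purple look-alike of the stamp_4 alone. Leave any turquoise look-alike of the stamp_2 alone.

How it is judged:
By the outcome, as a careful person would: the job done as asked, in the order asked, and still so for the second after the job is handed in, with the robot touching nothing.
Of stamp_1, stamp_2, stamp_3, stamp_4 only 3 to 4 are there at a start; the rules pass over those that are not, and their reading is None.
At some moment in a run one of plate_1, plate_2, plate_3 may be knocked a few centimetres aside while the robot is not near it.
It also fails if it takes over 210 s, if anything falls off the work surface, if the arm or the gripper's body presses on something with over 40 N, if the wrist force passes 120 N, or if a joint passes its speed limit or range.

## Working session

There is one attempt and no reset: what is moved stays moved. The work goes in short steps, each a Python script; the robot and the scene stay as the last script left them, time stands still between calls to the robot, and variables do not carry over. Pictures are saved under pics/ and viewed, at most 14 in all, crops included, and the job is handed in when it is done.

```bash
mkdir -p pics; ls; python3 - <<'E'
from plant import robot
import cv2,numpy as np
for n in("scene","top"):
    cv2.imwrite(f"pics/{n}0.png",robot.grab_frame(n)); c=robot.get_calibration(n); print(n,c)
    R=cv2.Rodrigues(np.array(c["rvec"],float))[0]; print(-R.T@np.array(c["tvec"]).ravel())
print(robot.observe())
E
```

```text
pics
scene {'vertical_fov': 55.01330797247874, 'cx': 318.15084175529705, 'cy': 197.1258192135316, 'k1': -0.05255706349403935, 'rvec': array([ 1.90599047, -1.00684174,  0.61287445]), 'tvec': array([-0.25517323,  0.28558587,  0.4788375 ])}
[-0.09271813 -0.35259923  0.49298596]
top {'vertical_fov': 55.10288256900636, 'cx': 314.02430497756, 'cy': 195.3654262401176, 'k1': -0.051879195901554515, 'rvec': array([ 2.16173545, -2.11226768,  0.20317846]), 'tvec': array([0.02078083, 0.54079253, 0.85671088])}
[0.3832441  0.04522844 0.93697401]
{'time': 0.1, 'q': array([-8.15715065e+01,  5.99474311e+00,  5.53081147e+00,  8.96059386e+01,
       -1.16922146e-03,  7.75296298e+01]), 'qvel': array([ 0.08703832, -0.02465118,  0.16767542, -0.10277073, -0.05926825,
        0.04105778]), 'joint_torque': array([ 6.82932805e-03, -5.58210576e+01,  5.04716849e+01,  1.32263917e-02,
       -2.17106940e-04,  3.33239313e-06]), 'tool_pos': array([ 0.21403065, -0.56028478,  0.30319792]), 'tcp_rot': array([-1.79931526e+02, -1.39457663e-02,  2.08988561e+01]), 'ft_force': array([-0.81772021,  0.50665149, -0.5350105 ]), 'torque': array([ 0.04036961, -0.04324148, -0.00994536]), 'gripper_force': 0.0, 'gripper_width': 0.08547163401015188}
```

View pics/scene0.png

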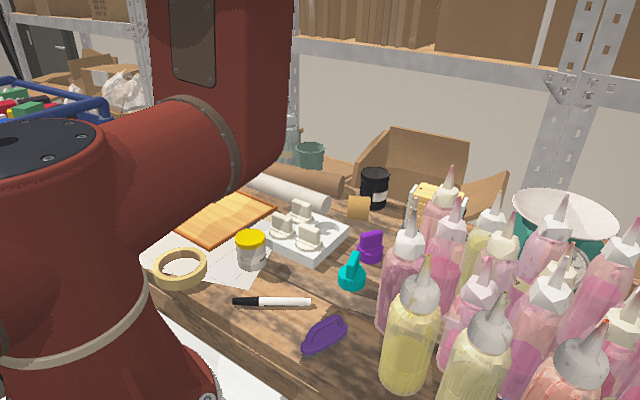

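View pics/top0.png

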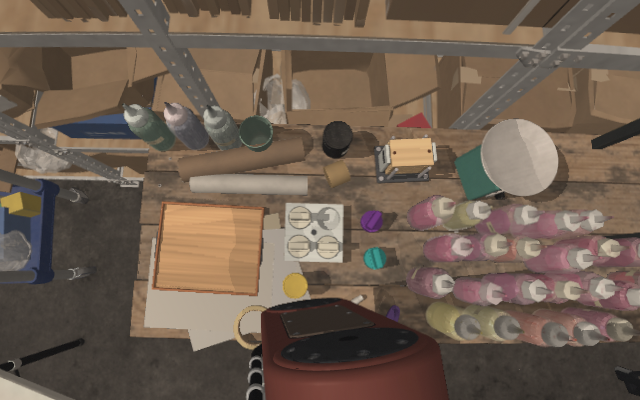

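The top view shows the tray at about (210,249), the mould (314,233), the dispenser with plates (407,158), the jar (337,139), and the purple (372,221) and turquoise (375,259) look-alikes outside the mould. The cavity at (328,217) looks empty. Next I'll take an enlarged crop and set up the geometry helpers.

```bash
cat > h.py <<'E'
from plant import robot
import cv2,numpy as np
def cam(n):
    c=robot.get_calibration(n); f=200/np.tan(np.radians(c["vertical_fov"]/2))
    return dict(f=f,cx=c["cx"],cy=c["cy"],k=c["k1"],R=cv2.Rodrigues(np.array(c["rvec"],float))[0],t=np.array(c["tvec"],float).ravel())
def K(c): return np.array([[c["f"],0,c["cx"]],[0,c["f"],c["cy"]],[0,0,1.]])
def back(c,px,z):
    "pixels -> world points on plane z"
    p=cv2.undistortPoints(np.array(px,float).reshape(-1,1,2),K(c),np.array([c["k"],0,0,0.])).reshape(-1,2)
    d=np.c_[p,np.ones(len(p))]@c["R"]; o=-c["R"].T@c["t"]
    return o+d*((z-o[2])/d[:,2])[:,None]
def proj(c,P):
    return cv2.projectPoints(np.array(P,float).reshape(-1,1,3),cv2.Rodrigues(c["R"])[0],c["t"],K(c),np.array([c["k"],0,0,0.]))[0].reshape(-1,2)
E
python3 - <<'E'
from h import *
im=cv2.imread("pics/top0.png"); c=cam("top")
a=cv2.resize(im[195:275,275:395],None,fx=5,fy=5,interpolation=cv2.INTER_CUBIC)
b=cv2.resize(im[120:195,365:445],None,fx=5,fy=5,interpolation=cv2.INTER_CUBIC)
o=np.zeros((a.shape[0]+0,600+200,3),np.uint8); o=np.zeros((600,800,3),np.uint8)
o[:400,:600]=a; b=cv2.resize(b,(200,188)); o[400:588,:200]=b
t=cv2.resize(im[190:310,145:275],None,fx=1.6,fy=1.6);o[400:592,220:428]=t[:192]
cv2.imwrite("pics/crop0.png",o)
print("tray",back(c,[[158,204],[264,207],[260,294],[155,290]],0.014).round(3))
print("mould",back(c,[[286,204],[343,205],[343,262],[285,260]],0.026).round(3))
print("disp",back(c,[[388,140],[434,138],[435,170],[391,172]],0.106).round(3))
print("jar",back(c,[[337,134]],0.09).round(3),"fakes",back(c,[[372,221],[375,259]],.03).round(3))
E
```

```text
tray [[0.515 0.413 0.014]
 [0.514 0.154 0.014]
 [0.308 0.154 0.014]
 [0.311 0.402 0.014]]
mould [[ 0.521  0.1    0.026]
 [ 0.522 -0.037  0.026]
 [ 0.387 -0.038  0.026]
 [ 0.388  0.098  0.026]]
disp [[ 0.662 -0.131  0.106]
 [ 0.67  -0.238  0.106]
 [ 0.594 -0.237  0.106]
 [ 0.587 -0.137  0.106]]
jar [[ 0.678 -0.016  0.09 ]] fakes [[ 0.485 -0.106  0.03 ]
 [ 0.395 -0.113  0.03 ]]
```

View pics/crop0.png

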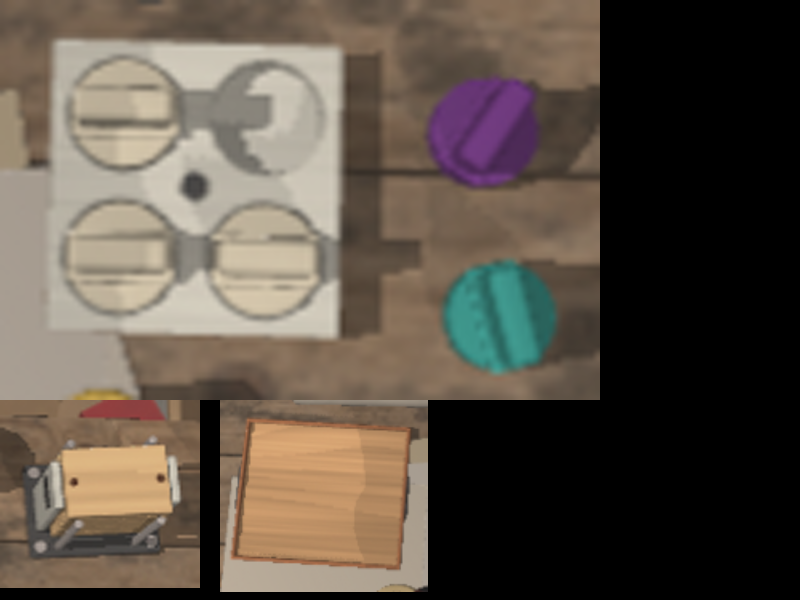

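Three cream stamps are in the mould and one cavity is empty. The purple object (372,221) and the turquoise one (375,259) are look-alikes on the bench, so I'll leave them. Next I'll look with the wrist camera over the dispenser and the mould.

```bash
python3 - <<'E'
from h import *
print(robot.tip_reach)
robot.line_to([0.214,-0.561,0.36])
robot.move_pose([0.56,-0.185,0.36],[180,0,90])
c=cam("wrist"); print("cam rel tcp",(-c["R"].T@c["t"]-robot.observe()["tool_pos"]).round(3),c["R"].round(2).tolist(),c["f"])
w=robot.grab_frame("wrist"); cv2.imwrite("pics/w1.png",w); np.savez("pics/w1",**c)
robot.move_pose([0.42,0.03,0.36],[180,0,90])
c=cam("wrist");w2=robot.grab_frame("wrist"); cv2.imwrite("pics/w2.png",w2); np.savez("pics/w2",**c)
cv2.imwrite("pics/w12.png",cv2.resize(np.vstack([w,w2]),(480,600)))
robot.move_pose([0.35,0.28,0.36],[180,0,90])
c=cam("wrist");w2=robot.grab_frame("wrist"); cv2.imwrite("pics/w3.png",w2); np.savez("pics/w3",**c)
cv2.imwrite("pics/top1.png",robot.grab_frame("top"))
print(robot.observe()["time"],robot.observe()["q"].round(0))
E
```

```text
0.0726
cam rel tcp [0.    0.075 0.071] [[1.0, -0.0, 0.0], [-0.0, -0.95, 0.3], [0.0, -0.3, -0.95]] 340.6362028064652
4.7 [ 22. -19. -12.  97.  -0. 112.]
```

View pics/w12.png

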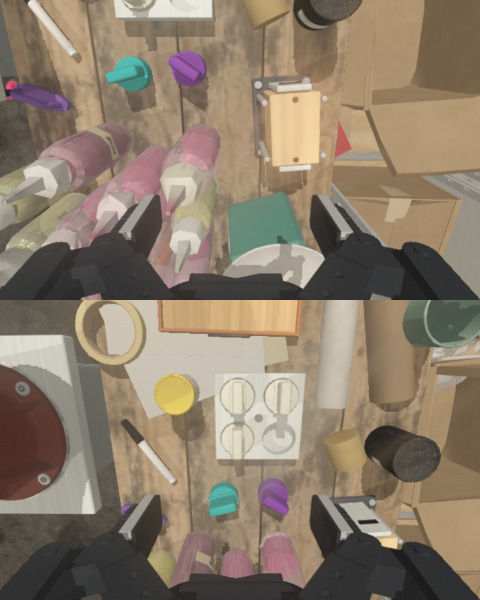

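View pics/w3.png

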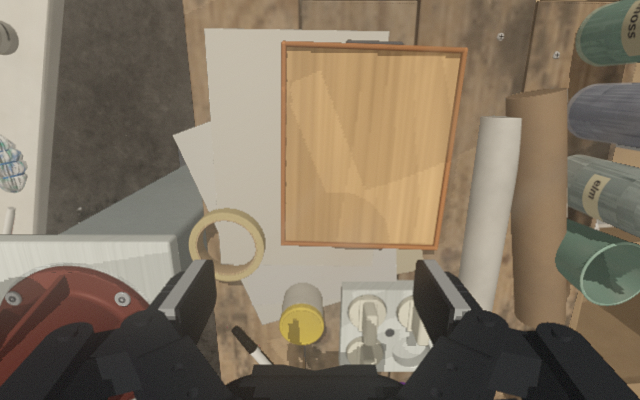

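w1 shows the plate top with corners at about (355,120), (429,123), (425,219), (355,217). w2 shows three stamps in the mould and an empty cavity at about (370,180). w3 shows the tray's outer corners at about (282,42), (466,47), (436,249), (282,245). I'll refine these with masks.

```bash
cat >> h.py <<'E'
def rect(c,mask,z,seed=None):
    "largest (or seeded) blob -> min-area rectangle on plane z: centre, sides (long,short), yaw of the long side"
    mask=cv2.morphologyEx(mask.astype(np.uint8)*255,cv2.MORPH_OPEN,np.ones((3,3)))
    cs=cv2.findContours(mask,cv2.RETR_EXTERNAL,cv2.CHAIN_APPROX_NONE)[0]
    if seed is not None: cs=[k for k in cs if cv2.pointPolygonTest(k,seed,False)>=0] or cs
    k=max(cs,key=cv2.contourArea); P=back(c,k.reshape(-1,2),z)[:,:2]
    b=cv2.boxPoints(cv2.minAreaRect((P*1000).astype(np.float32))); e=[b[1]-b[0],b[2]-b[1]]
    e=sorted(e,key=np.linalg.norm)
    return b.mean(0)/1000,(np.linalg.norm(e[1]),np.linalg.norm(e[0])),(np.degrees(np.arctan2(e[1][1],e[1][0])))%180,k
E
python3 - <<'E'
from h import *
def ld(n): return {k:(v if v.ndim else float(v)) for k,v in np.load(f"pics/{n}.npz").items()},cv2.imread(f"pics/{n}.png")
outs=[]
# plate
c,im=ld("w1"); h=cv2.cvtColor(im,cv2.COLOR_BGR2HSV)
print("hsv plate",h[170,390],h[140,370]," tray",cv2.cvtColor(cv2.imread("pics/w3.png"),cv2.COLOR_BGR2HSV)[100,350])
roi=np.zeros(h.shape[:2],bool); roi[105:235,335:450]=1
m=roi&(h[...,2]>185)&(h[...,1]>60)
r=rect(c,m,.106,(390.,150.)); print("plate",r[:3]); v=im.copy(); cv2.drawContours(v,[r[3]],-1,(255,0,0),1); outs.append(cv2.resize(v[90:240,320:460],None,fx=2,fy=2))
print("manual", back(c,[[355,120],[429,123],[425,219],[355,217]],.106).round(4).tolist())
# tray
c,im=ld("w3"); h=cv2.cvtColor(im,cv2.COLOR_BGR2HSV)
m=(h[...,1]>95)&(h[...,2]>110)&(h[...,0]<25); m[:, :270]=0; m[262:]=0; m[:,475:]=0; m[:36]=0
r=rect(c,m,.014,(350.,100.)); print("tray",r[:3]); v=im.copy(); cv2.drawContours(v,[r[3]],-1,(255,0,0),1); outs.append(v[30:270,260:500])
print("manual", back(c,[[282,42],[466,47],[436,249],[282,245]],.014).round(4).tolist())
# mould
c,im=ld("w2"); g=cv2.cvtColor(im,cv2.COLOR_BGR2HSV)
m=(g[...,1]<50)&(g[...,2]>150); m[:,:270]=0; m[:,415:]=0; m[:90]=0;m[230:]=0
r=rect(c,m,.026,(320.,150.)); print("mould",r[:3]); v=im.copy(); cv2.drawContours(v,[r[3]],-1,(255,0,0),1); outs.append(cv2.resize(v[90:230,270:420],None,fx=2,fy=2))
o=np.zeros((300,860,3),np.uint8); x=0
for q in outs: o[:q.shape[0],x:x+q.shape[1]]=q[:300]; x+=q.shape[1]
cv2.imwrite("pics/chk.png",cv2.resize(o[:,:x],(780,int(300*780/x))))
E
```

```text
hsv plate [ 18  84 239] [ 19  86 238]  tray [ 17 109 189]
plate (array([ 0.6423583 , -0.18385498], dtype=float32), (np.float32(105.33353), np.float32(80.04841)), np.float32(96.16435))
manual [[0.5979, -0.1349, 0.106], [0.6673, -0.1376, 0.106], [0.6727, -0.2333, 0.106], [0.6013, -0.231, 0.106]]
tray (array([0.41589502, 0.28221467], dtype=float32), (np.float32(253.93616), np.float32(211.56398)), np.float32(88.36963))
manual [[0.3148, 0.4093, 0.014], [0.5226, 0.4046, 0.014], [0.5148, 0.1543, 0.014], [0.3079, 0.1603, 0.014]]
mould (array([0.44846717, 0.03450273], dtype=float32), (np.float32(158.48207), np.float32(146.52135)), np.float32(179.97269))
```

View pics/chk.png

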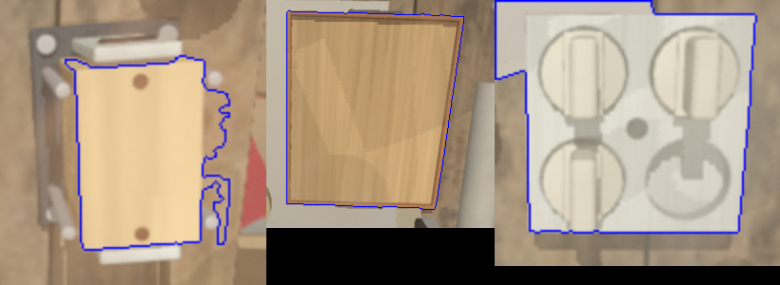

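```bash
python3 - <<'E'
from h import *
def ld(n): return {k:(v if v.ndim else float(v)) for k,v in np.load(f"pics/{n}.npz").items()},cv2.imread(f"pics/{n}.png")
c,im=ld("w1"); h=cv2.cvtColor(im,cv2.COLOR_BGR2HSV)
m=(h[...,2]>222)&(h[...,1]>65); m[:105]=0;m[235:]=0;m[:,:335]=0;m[:,450:]=0
r=rect(c,m,.106,(390.,160.)); print("plate",r[:3])
d=back(c,[[393.6,133.1],[394.7,212.5]],.106); print("dots",d.mean(0),np.diff(d,axis=0))
print(back(c,[(360.5,124.7),(426.7,124.7),(425.7,216.2),(363.6,220.9)],.106).round(4).tolist())
c,im=ld("w2"); P=back(c,[(406.9,97.4),(398.5,212),(288.6,212),(286,97.9)],.026); print("mould",P.round(4).tolist(),P.mean(0))
# top camera cross-check of the mould
c=cam("top"); t=cv2.imread("pics/top1.png"); g=cv2.cvtColor(t,cv2.COLOR_BGR2HSV)
m=(g[...,1]<40)&(g[...,2]>140); m[:,:283]=0;m[:,347:]=0;m[:200]=0;m[266:]=0
r=rect(c,m,.026,(314.,222.)); print("mould top",r[:3])
E
```

```text
plate (array([ 0.6373211 , -0.18578342], dtype=float32), (np.float32(94.54185), np.float32(62.053127)), np.float32(94.380875))
dots [ 0.63800415 -0.18658817  0.106     ] [[ 0.00649374 -0.0793191   0.        ]]
[[0.6032, -0.1392, 0.106], [0.6653, -0.1391, 0.106], [0.6731, -0.2303, 0.106], [0.6102, -0.2353, 0.106]]
mould [[0.5269, 0.0998, 0.026], [0.5273, -0.0388, 0.026], [0.3888, -0.0387, 0.026], [0.3889, 0.0991, 0.026]] [0.4579816  0.03035344 0.026     ]
mould top (array([0.45116064, 0.03467624], dtype=float32), (np.float32(147.67853), np.float32(140.3029)), np.float32(0.5413492))
```

```bash
python3 - <<'E'
from h import *
robot.set_gripper(0.066)
robot.move_pose([0.416,0.282,0.12],[180,0,90])
for v in (.066,):
    print(robot.observe()["gripper_width"])
    print(robot.line_to([0.416,0.282,0.065],vel=0.03,guard=4)); o=robot.observe(); print(o["tool_pos"],o["ft_force"])
robot.line_to([0.416,0.282,0.12])
print(robot.observe()["time"])
E
```

```text
0.06588228350824472
True
[0.41595229 0.28197047 0.07404471] [-1.55207329 -0.62376369  8.49992742]
7.85
```

```bash
cat >> h.py <<'E'
D=np.array([0.6377,-0.186]); DY=94.5; T=np.array([0.416,0.282]); TY=88.4
def tray(x,y):
    a=np.radians(TY-90); return T+np.array([[np.cos(a),-np.sin(a)],[np.sin(a),np.cos(a)]])@[x,y]
def st(s):
    o=robot.observe(); print(s,"t",round(o["time"],1),"w",round(o["gripper_width"],4),"F",o["ft_force"].round(1),"z",o["tool_pos"][2].round(4),flush=True)
def plate(xy):
    robot.set_gripper(0.079)
    robot.move_pose([*D,0.24],[180,0,DY])
    hit=robot.line_to([*D,0.159],vel=0.08,guard=8)
    st(f"down hit={hit}")
    if hit: return False
    robot.set_gripper(0.05); st("grip")
    robot.line_to([*D,0.17],vel=0.03); robot.line_to([*D,0.26],vel=0.15); st("up")
    if robot.observe()["gripper_width"]<0.06: return False
    robot.move_pose([*xy,0.2],[180,0,TY])
    robot.line_to([*xy,0.095],vel=0.15)
    print(robot.line_to([*xy,0.0765],vel=0.03,guard=5)); st("placed")
    robot.set_gripper(0.072); robot.line_to([*xy,0.2],vel=0.2); st("off"); return True
E
python3 - <<'E'
from h import *
robot.line_to([0.416,0.282,0.24])
print(plate(tray(.045,-.06)))
robot.move_pose([0.56,-0.185,0.30],[180,0,90])
cv2.imwrite("pics/w4.png",np.vstack([robot.grab_frame("wrist")[:300],robot.grab_frame("top")[100:310]]))
E
```

```text
down hit=False t 12.1 w 0.0791 F [-0.9  0.7  0. ] z 0.1598
grip t 12.4 w 0.0625 F [0.  1.1 0.2] z 0.1594
up t 13.7 w 0.0622 F [ 0.3 -0.3 -1.9] z 0.2588
True
placed t 16.7 w 0.0626 F [-0.6 -0.1  5.2] z 0.0786
off t 17.7 w 0.0717 F [-0.   0.   0.1] z 0.1987
True
```

View pics/w4.png

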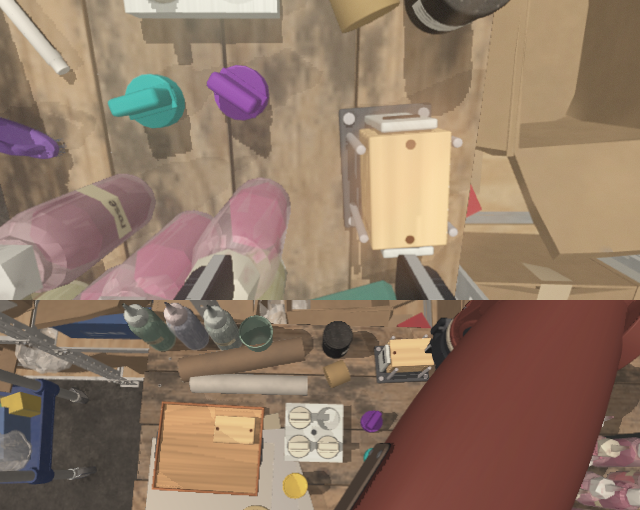

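Plate_1 lies in the tray at (235,430 in the composite), and the next plate has risen to the top of the dispenser at (410,190). Two more plates to go.

```bash
python3 - <<'E'
from h import *
ok=plate(tray(-.045,-.06)) and plate(tray(.045,.06)); print(ok)
robot.move_pose([0.35,0.20,0.36],[180,0,90])
c=cam("wrist");w=robot.grab_frame("wrist"); cv2.imwrite("pics/w5.png",w); np.savez("pics/w5",**c)
robot.move_pose([0.458,-0.06,0.30],[180,0,90])
c=cam("wrist");w2=robot.grab_frame("wrist"); cv2.imwrite("pics/w6.png",w2); np.savez("pics/w6",**c)
t=robot.grab_frame("top"); cv2.imwrite("pics/top2.png",t)
cv2.imwrite("pics/c56.png",np.hstack([cv2.resize(np.vstack([w,w2]),(400,500)),cv2.resize(t[100:310,130:450],(400,263)).repeat(1,0) if 0 else np.pad(cv2.resize(t[100:310,130:450],(400,263)),((0,237),(0,0),(0,0)))]))
st("end")
E
```

```text
down hit=False t 21.3 w 0.0789 F [0.3 0.1 0. ] z 0.1598
grip t 21.6 w 0.0621 F [ 0.9 -0.8 -0.5] z 0.1594
up t 22.8 w 0.0622 F [-0.3 -0.3 -1. ] z 0.2588
True
placed t 26.0 w 0.0624 F [-0.7 -1.1  5.1] z 0.0786
off t 27.0 w 0.0719 F [-0.2 -0.5 -0.5] z 0.1988
down hit=False t 30.2 w 0.0788 F [ 0.7 -0.5  0.5] z 0.1598
grip t 30.5 w 0.0622 F [-0.4  0.   0.6] z 0.1594
up t 31.8 w 0.0622 F [ 0.5  0.2 -1.2] z 0.2588
True
placed t 35.2 w 0.0622 F [-2.5 -0.9  4.8] z 0.0787
off t 36.2 w 0.0719 F [-0.5 -0.3 -0.1] z 0.1987
True
end t 38.4 w 0.0723 F [-0.4  0.7 -0.3] z 0.3004
```

View pics/c56.png

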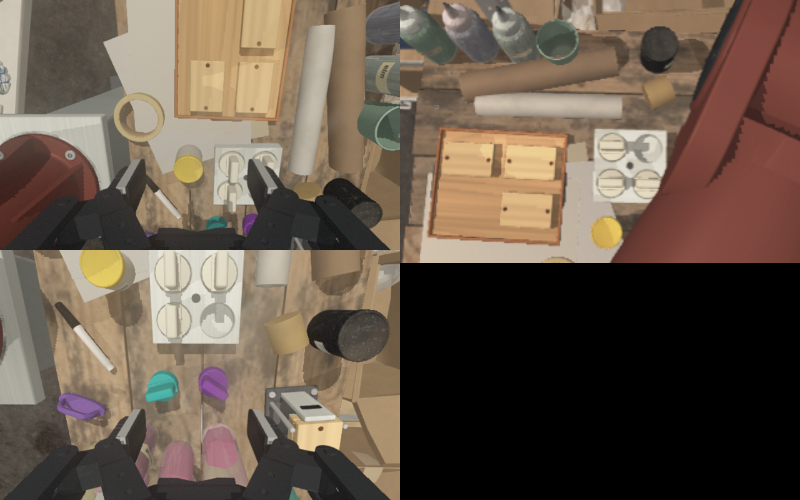

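All three plates lie in the tray, clear of each other, and two remain in the dispenser. I'll check the plate and mould positions from these frames, then move the first stamp.

```bash
cat >> h.py <<'E'
def plates(im,save=None):
    "plates in the tray from the top camera: list of (centre, sides, yaw)"
    c=cam("top"); a=np.radians(TY-90); L=[tray(x,y) for x,y in((.098,-.118),(.098,.118),(-.098,.118),(-.098,-.118))]
    poly=proj(c,[[*p,.01] for p in L]).astype(np.int32); roi=np.zeros(im.shape[:2],np.uint8); cv2.fillPoly(roi,[poly],255)
    h=cv2.cvtColor(im,cv2.COLOR_BGR2HSV); b=cv2.GaussianBlur(h,(3,3),0)
    th=cv2.threshold(b[...,1][roi>0],0,255,cv2.THRESH_OTSU)[0]
    m=(b[...,1]<th)&(roi>0)
    if save: cv2.imwrite(save,np.hstack([im[190:305,145:275],cv2.cvtColor(m[190:305,145:275].astype(np.uint8)*255,cv2.COLOR_GRAY2BGR)]).repeat(3,0).repeat(3,1))
    out=[];m=cv2.morphologyEx(m.astype(np.uint8),cv2.MORPH_OPEN,np.ones((5,5)))
    n,l,s,_=cv2.connectedComponentsWithStats(m)
    for i in range(1,n):
        if s[i,4]>400: out.append(rect(c,l==i,.024)[:3])
    return out
E
python3 - <<'E'
from h import *
im=cv2.imread("pics/top2.png")
for r in plates(im,"pics/pm.png"): print(r)
print([tray(*p).round(4) for p in((.045,-.06),(-.045,-.06),(.045,.06))])
c={k:(v if v.ndim else float(v)) for k,v in np.load("pics/w6.npz").items()}
print(back(c,[(245,149),(382,150)],.026),"handle",back(c,[(172*1.6,71*1.6),(172*1.6,23*1.6),(221*1.6,23*1.6)],.068))
E
```

```text
(array([0.46145484, 0.34009406], dtype=float32), (np.float32(98.64125), np.float32(62.732872)), np.float32(88.45146))
(array([0.45771196, 0.220738  ], dtype=float32), (np.float32(96.84196), np.float32(63.77149)), np.float32(89.5044))
(array([0.3687222 , 0.22323744], dtype=float32), (np.float32(97.02005), np.float32(63.01251)), np.float32(88.393234))
[array([0.4593, 0.2208]), array([0.3693, 0.2233]), array([0.4627, 0.3407])]
[[ 0.38801323 -0.03816764  0.026     ]
 [ 0.5270495  -0.03898359  0.026     ]] handle [[ 0.42440906 -0.0009398   0.068     ]
 [ 0.42629987  0.05990298  0.068     ]
 [ 0.49007412  0.06000816  0.068     ]]
```

View pics/pm.png

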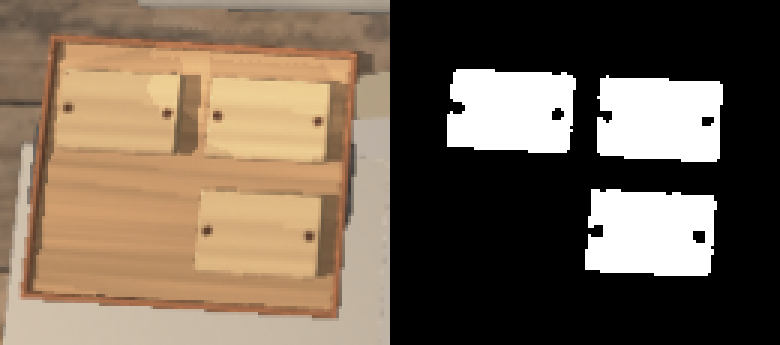

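```bash
cat >> h.py <<'E'
def stamp(s,done,k):
    robot.set_gripper(0.04)
    robot.move_pose([*s,0.20],[180,0,90]); 
    hit=robot.line_to([*s,0.111],vel=0.1,guard=8); st(f"down hit={hit}")
    if hit: return False
    robot.set_gripper(0.0); st("grip")
    robot.line_to([*s,0.14],vel=0.06); robot.line_to([*s,0.25],vel=0.2); st("up")
    if robot.observe()["gripper_width"]<0.012: return False
    im=robot.grab_frame("top"); cv2.imwrite(f"pics/top_s{k}.png",im); P=plates(im); print([(p[0].round(4),np.round(p[1]),round(float(p[2]),1)) for p in P])
    C=[p for p in P if all(np.hypot(*(p[0]-d))>.035 for d in done) and 85<p[1][0]<106 and 55<p[1][1]<72]
    if not C: return False
    p=max(C,key=lambda p:p[0][0]+p[0][1]); xy=p[0]; yaw=float(p[2])
    if abs(yaw-90)>45: yaw=90.
    robot.move_pose([*xy,0.25],[180,0,yaw])
    robot.line_to([*xy,0.14],vel=0.15)
    print(robot.line_to([*xy,0.124],vel=0.03,guard=4)); st("placed")
    robot.set_gripper(0.04); robot.line_to([*xy,0.25],vel=0.15); st("off"); return np.array(xy)
E
python3 - <<'E'
from h import *
r=stamp([.4237,.0640],[],1); print(r)
c=cam("top"); robot.move_pose([0.42,0.10,0.36],[180,0,90]); w=robot.grab_frame("wrist")
t=robot.grab_frame("top"); cv2.imwrite("pics/v1.png",np.vstack([w,cv2.resize(t[180:310,130:450],(640,260))])[:, :].repeat(1,0)[:600])
E
```

```text
down hit=False t 40.5 w 0.0399 F [-0.9 -0.4  1.2] z 0.1117
grip t 40.9 w 0.0151 F [-1.8 -0.5  4.3] z 0.1116
up t 42.2 w 0.0148 F [-0.7 -0.5 -1.9] z 0.2487
[(array([0.4157, 0.3427], dtype=float32), array([191., 108.], dtype=float32), 178.1)]
False
```

View pics/v1.png

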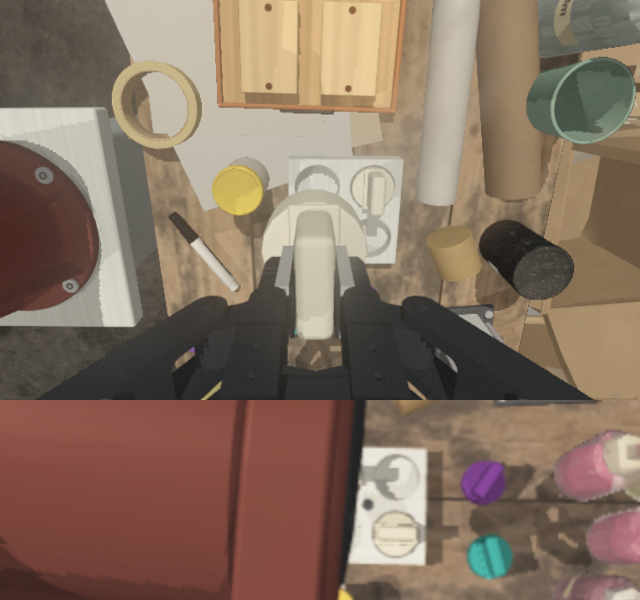

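The stamp is held upright, but the arm hides the tray from the top camera. I'll measure from y = -0.08, where the view was clear before, and then place it.

```bash
python3 - <<'E'
s=open("h.py").read()
s=s.replace('    im=robot.grab_frame("top"); cv2','    robot.move_pose([0.45,-0.08,0.28],[180,0,90])\n    im=robot.grab_frame("top"); cv2')
a,b=s.split("def stamp(s,done,k):\n"); i=b.index("    robot.move_pose([0.45,-0.08")
s=a+"def place(done,k):\n"+b[i:]+"def stamp(s,done,k):\n"+b[:i]+"    return place(done,k)\n"
open("h.py","w").write(s)
E
python3 - <<'E'
from h import *
r=place([],1); print(r)
robot.move_pose([0.42,0.20,0.36],[180,0,90]); w=robot.grab_frame("wrist"); robot.move_pose([0.45,-0.08,0.28],[180,0,90])
t=robot.grab_frame("top"); cv2.imwrite("pics/v2.png",np.vstack([w[:320],cv2.resize(t[180:310,130:450],(640,260))]))
E
```

```text
[(array([0.4612, 0.3391], dtype=float32), array([100.,  63.], dtype=float32), 88.5), (array([0.4576, 0.2204], dtype=float32), array([97., 64.], dtype=float32), 89.6), (array([0.3686, 0.2223], dtype=float32), array([99., 64.], dtype=float32), 88.6)]
True
placed t 46.6 w 0.0151 F [-1.3  0.4  4.7] z 0.1275
off t 48.0 w 0.0399 F [-0.1 -0.5 -0.3] z 0.2489
[0.46117115 0.33909523]
```

View pics/v2.png

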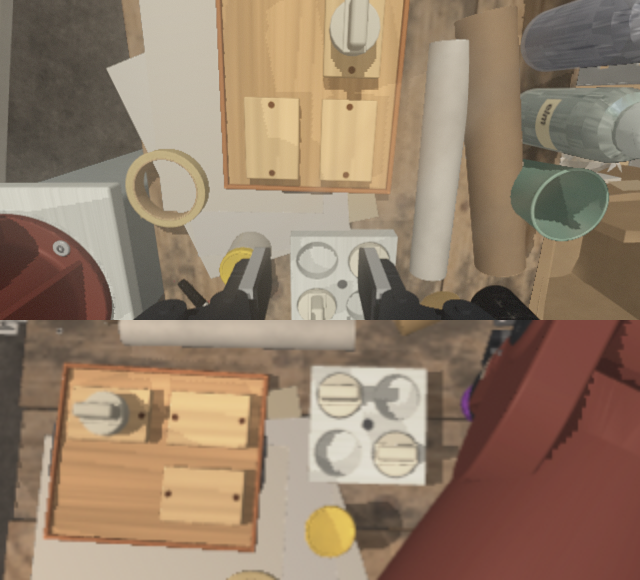

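Stamp one stands upright and centred on the far-left plate. Now the other two.

```bash
python3 - <<'E'
from h import *
d=[np.array([.4612,.3391])]
for k,s in((2,[.4917,.0642]),(3,[.4237,-.0038])):
    r=stamp(s,d,k); print(r)
    if r is False: break
    d.append(r)
robot.move_pose([0.38,0.20,0.38],[180,0,90]); c=cam("wrist"); np.savez("pics/w9",**c); w=robot.grab_frame("wrist"); cv2.imwrite("pics/w9.png",w)
robot.move_pose([0.45,-0.12,0.32],[180,0,90])
t=robot.grab_frame("top"); cv2.imwrite("pics/top9.png",t); cv2.imwrite("pics/v3.png",np.vstack([w[:300],cv2.resize(t[180:310,130:450],(640,260))])); st("end")
E
```

```text
down hit=False t 51.9 w 0.0403 F [ 0.2 -0.3  0.7] z 0.1117
grip t 52.3 w 0.0152 F [0.2 0.2 3.9] z 0.1117
up t 53.6 w 0.0149 F [-0.   0.1 -1.4] z 0.2486
[(array([0.4611, 0.3502], dtype=float32), array([66., 50.], dtype=float32), 91.5)]
False
end t 56.8 w 0.0151 F [-0.7  0.1 -0.8] z 0.3204
```

View pics/v3.png

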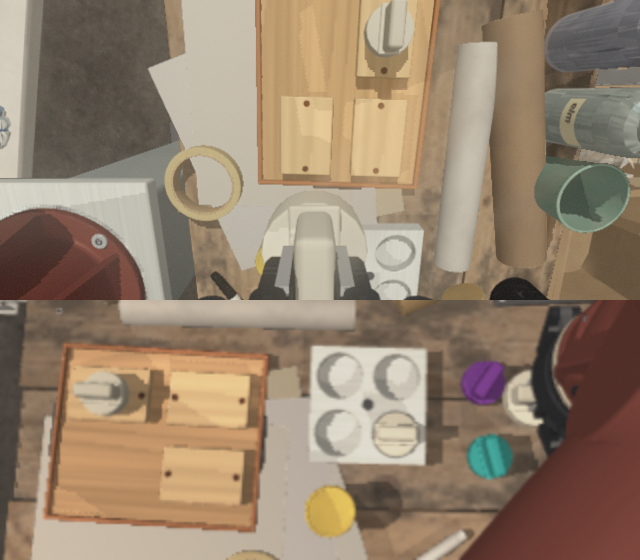

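The grey stamp skews the Otsu threshold. I'll exclude unsaturated pixels and test the change on the saved frame. If it is sane I'll carry on.

```bash
sed -i 's/    th=cv2.threshold(b\[...,1\]\[roi>0\]/    roi[cv2.dilate((b[...,1]<60).astype(np.uint8),np.ones((3,3)))>0]=0\n&/' h.py
python3 - <<'E'
from h import *
P=plates(cv2.imread("pics/top9.png")); print([(p[0].round(4),np.round(p[1]),round(float(p[2]),1)) for p in P])
near=lambda a:any(np.hypot(*(p[0]-a))<.006 for p in P)
if near([.4576,.2204]) and near([.3686,.2225]):
    d=[np.array([.4612,.3391])]
    r=place(d,2); print(r)
    if r is not False:
        d.append(r); r=stamp([.4237,-.0038],d,3); print(r)
robot.move_pose([0.38,0.16,0.38],[180,0,90]); c=cam("wrist"); np.savez("pics/w9",**c); w=robot.grab_frame("wrist"); cv2.imwrite("pics/w9.png",w)
robot.move_pose([0.45,-0.12,0.32],[180,0,90])
t=robot.grab_frame("top"); cv2.imwrite("pics/top9.png",t); cv2.imwrite("pics/v4.png",np.vstack([w[:300],cv2.resize(t[180:310,130:450],(640,260))])); st("end")
E
```

```text
[(array([0.4578, 0.2213], dtype=float32), array([99., 64.], dtype=float32), 88.9), (array([0.3688, 0.2223], dtype=float32), array([99., 63.], dtype=float32), 88.7)]
[(array([0.4577, 0.2206], dtype=float32), array([97., 64.], dtype=float32), 89.5), (array([0.3685, 0.2233], dtype=float32), array([97., 62.], dtype=float32), 89.0)]
True
placed t 59.7 w 0.0151 F [-1.9 -0.1  5.5] z 0.1275
off t 61.0 w 0.0401 F [-0.2 -0.8 -0.6] z 0.2489
[0.45767108 0.22064984]
down hit=False t 63.2 w 0.04 F [-0.1 -0.6  0.1] z 0.1117
grip t 63.6 w 0.0151 F [-1.   0.2  4.3] z 0.1116
up t 64.9 w 0.0154 F [ 0.3 -0.1 -1.9] z 0.2487
[(array([0.3685, 0.2223], dtype=float32), array([99., 64.], dtype=float32), 88.5)]
True
placed t 67.9 w 0.0152 F [-0.8 -0.1  6.9] z 0.1276
off t 69.2 w 0.0401 F [ 0.3  0.7 -0.5] z 0.249
[0.36852914 0.22227679]
end t 71.1 w 0.0403 F [-0.8  0.5 -0.5] z 0.3202
```

View pics/v4.png

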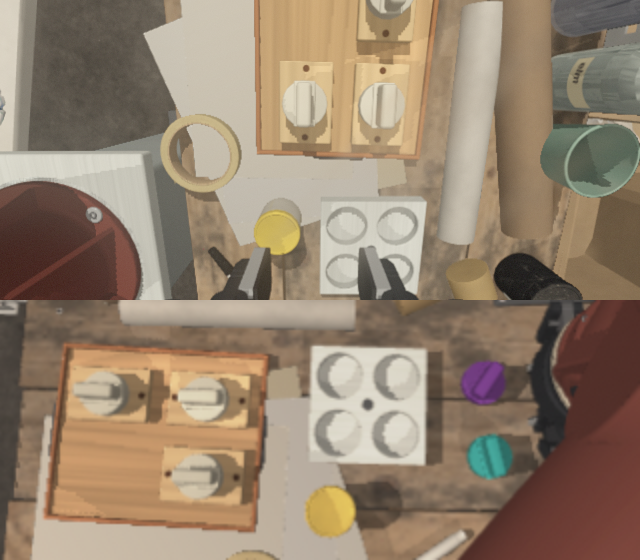

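All three stamps stand on their plates, the mould is empty and the look-alikes are untouched. One numeric centring check, using the stamp outlines at about z = 0.048 in the top view, and then I'll hand in.

```bash
python3 - <<'E'
from h import *
t=robot.grab_frame("top"); c=cam("top"); print(back(c,[(x/2+130,(y-300)/2+180) for x,y in((103,393),(203,397),(196,476))],.046).round(4))
print("dots mid",back(c,[((70+141)/4+130,(394+395-600)/4+180),((175+245)/4+130,(396+401-600)/4+180),((168+236)/4+130,(473+477-600)/4+180)],.024).round(4))
h=cv2.cvtColor(t,cv2.COLOR_BGR2HSV); d0=cv2.absdiff(cv2.imread("pics/top0.png"),t)
print("jar area change",d0[120:160,318:356].mean())
E
```

```text
[[0.4591 0.3402 0.046 ]
 [0.4575 0.2232 0.046 ]
 [0.367  0.2262 0.046 ]]
dots mid [[0.4593 0.3443 0.024 ]
 [0.4578 0.2192 0.024 ]
 [0.3679 0.2237 0.024 ]]
jar area change 6.894298245614035
```

Everything is centred to within about 4 mm by eye-picked pixels, and the jar area looks unchanged. Handing in.

```bash
python3 - <<'E'
from plant import robot
print(robot.job_done())
E
```

```text
the job is handed in; nothing more can be done
None
```

The job is handed in: all three stamps stand handle up on their own plates in the drying tray, centred to within about 4 mm. The mould is empty, two plates are still in the dispenser, and the jar and look-alikes were left alone.

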